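# Tip only the glue stick out of a two-section desk dish

## Task

The white two-section dish on the desk holds a glue stick in one section and an eraser in the other. Take the dish by the upright fin on its divider, turn it so that the glue stick's section is the one that faces down, and tip the glue stick, without touching it, into the open cardboard carton; the eraser must stay in the dish. Then set the dish down upright on the desk beside the carton.

Things in the scene. Friction and masses are not known exactly. Their poses are not given: they have to be found in the camera images.
- dish: Loose white two-section dish, 160 (x) x 130 (y) mm, 0.3 kg; origin under its centre, z up. A divider (x = 0, along y, 44 mm high) parts a +x from a -x section. Section floors 4 mm above the origin, level to x = 45 mm, then a ramp rising 15 degrees to an open edge at x = 80, z = 13 mm; y end walls 32 mm high. Starts with sections to the robot's left and right, within 35 degrees.
- dish_fin (a point): Where to grip the dish: middle of the upright fin on its divider, 70 mm above the dish's origin, axes as the dish. Fin 14 mm thick (x), 60 mm long (y), top 90 mm above the dish's underside, 35 mm of air beside it. Tipped 40 to 50 degrees about its y axis, the dish lets a round thing roll out over the lower open edge; things in the upper section stay behind the divider.
- glue_stick: Loose glue stick with a white cap, 25 mm in diameter, 93 mm long, about 45 g, lying on its side along the divider in one section of the dish (either one). Origin at its middle, on its axis; y is its long axis. It rolls easily.
- eraser: Loose eraser in a paper sleeve, 23 (x) x 56 (y) x 12 (z) mm, lying flat in the other section of the dish. Origin at the centre of its underside.
- carton: Open cardboard carton, fixed to the desk, 200 (x) x 220 (y) mm outside, 50 mm high, walls and floor 5 mm thick, either to the left or to the right of the dish. Origin at the centre of its underside, z up.
Things that resemble listed ones, but are neither listed nor needed, are in the scene too. Several things have the shape of the glue_stick; the one meant has the colours described above.

How it is judged:
By the outcome, as a careful person would: the job done as asked, in the order asked, and still so for the second after the job is handed in, with the robot touching nothing.
It also fails if it takes over 64 s, if anything falls off the work surface, if the arm or the gripper's body presses on something with over 40 N, if the wrist force passes 120 N, or if a joint passes its speed limit or range.

## Robot

A 6-joint arm with a two-finger parallel gripper is mounted at the origin on a cart in front of the work surface, level with it; the furniture and walls round the work are solid. World frame = base frame: x ahead of the robot, y to its left, z up, the work surface at z = 0. Lengths are in m, angles in rad, forces in N, time in s.
With the tool pointing down it reaches from about 0.4 to 0.825 m from the base axis. Payload 7 kg.
Tool frame: the origin (TCP) lies midway between the tips of the shut fingers; the grasp point (between the pads) lies 19 mm behind it; z points along the fingers, y is the line along which they close (so a half turn about z gives the same grasp; the last joint's range is limited). The gripper opens to 88 mm and grips with 3 to 60 N. Pads are 19 mm wide; open, the fingers measure 130 mm over their backs; the gripper's body (78 mm by 193 mm) begins 47 mm behind the grasp point.
Start: joints at [1.603, 0.359, 0.012, 0, -1.224, -0.288], TCP at [0.171, 0.653, 0.227] pointing down, gripper open.
Joint ranges: [-3.07, 3.07], [-1.43, 2.12], [-1.02, 1.25], [-3.03, 1.67], [-3.05, -0], [-3.03, 3.03]. Speed limits (rad/s): [2.39, 2.39, 3.01, 3.14, 3.14, 3.14].

## Interface

Orientations are given as [roll, pitch, yaw] about the fixed x, y, z axes, in that order (R = Rz(yaw) Ry(pitch) Rx(roll)).
In Python, from station import arm, grab_frame, camera_params, spot_in gives the robot as it stands.
- The arm moves only by the shell command python3 -m jog 'ROWS' [FORCE]. ROWS is JSON, a list that holds one entry, the list of rows, each a list of 7 numbers: the shift along the tool's x, y, z in mm, then the turn, a rotation vector about the tool's x, y, z in rad, then the finger opening in mm, from 0 to 87.6. In form: [[[x, y, z, wx, wy, wz, fingers], ...]]. A call has 1 to 20 rows; each row is the pose to reach, as a shift and turn from the pose commanded when the call began, along the tool's axes at that moment; what a row does not reach only later rows make up. A row lasts 1/8 s, in which the tool goes at most 62.5 mm and 10.7 degrees, less where a joint would pass 70% of its speed; a pose out of reach is approached as far as the arm can. A call with a gripper value outside its range is refused whole. The fingers move at their own pace and stop on an object; FORCE is the grip in N (left out, the last holds). Time passes only in rows, so rows that repeat a pose let the fingers close. It gives the time, the measured TCP pose, the force, the opening and the grip force at its end, in the units of the state.
- arm.get_state(): the state, without advancing time (a new reading comes with each control period).
- grab_frame(name): name is "scene" or "top"; returns (picture, depth): 480x640x3 uint8, blue, green, red; 480x640 float32, m along the optical axis (not along the pixel's ray), 0 where there is no reading.
- camera_params(name): a dict with "mtx" (3x3 intrinsics, pixels), "R" (3x3) and "t" (3): a world point X has camera coordinates R X + t. Camera axes: x right, y down, z forward; pixel columns grow to the right and rows downward; lengths in m; the calibration is good to about 2 mm. A picture is of the moment at which its call begins. camera_params takes no time and is no camera call.
- arm.job_done(): hands the job in; it is judged then, once.
Trained networks look in the newest picture that a camera, given by its name, has taken for a name from the list of things; names that differ only in an ending like _2 or _b are one class to them, and where a whole thing is asked for, a point or a joint stands for the part that bears it (a point fixed in the world has none). Each returns a list of dicts, best first, with "confidence" (0 to 1); they miss things now and then, are a little off and sometimes report something else, mostly with a low value. They report only what shows in the picture. A call takes as long as a camera call. They do not tell look-alikes from the thing itself.
- spot_in(query, camera): "uv" ([column, row] in pixels, amid what is visible of it).
The state is a dict: "t": time; "q": joint angles; "qd": joint speeds; "joint_efforts": joint torques, N m; "eef_pos": TCP position; "ee_rot": TCP orientation; "force": force on the tool from outside, world axes, zero at the start; "moment": the same for the moment, N m; "width": finger opening in m; "gripper_force": force on a finger pad.
Only numpy, scipy, OpenCV 4.12 (cv2) and the standard library are available. Lean on these libraries where they do the work, as an engineer would, in place of code of your own. Each camera call takes 0.05 s, during which the arm holds its last target. There are 200 camera calls.

## Working session

There is one attempt and no reset: what is moved stays moved. The work goes in short steps, Python scripts to look and compute and a shell command to move; the robot and the scene stay as the last step left them, time stands still between calls to the robot, and variables do not carry over. Pictures are saved under pics/ and viewed, at most 10 in all, crops included, and the job is handed in when it is done.

```bash
mkdir -p pics; cat > h.py <<'E'
import numpy as np,cv2
from station import arm,grab_frame,camera_params,spot_in
from scipy.spatial.transform import Rotation as Ro
def cloud(name,depth):
    p=camera_params(name);K=np.array(p["mtx"]);R=np.array(p["R"]);t=np.array(p["t"])
    v,u=np.mgrid[:480,:640]
    c=np.stack([(u-K[0,2])/K[0,0]*depth,(v-K[1,2])/K[1,1]*depth,depth],-1)
    W=(c-t)@R; W[depth==0]=np.nan
    return W
E
python3 - <<'E'
from h import *
for n in("top","scene"):
    im,d=grab_frame(n);W=cloud(n,d);cv2.imwrite(f"pics/{n}0.png",im);np.savez(f"{n}0.npz",W=W,im=im)
    for q in("dish","dish_fin","glue_stick","eraser","carton"):
        for r in spot_in(q,n):
            u,v=map(int,np.round(r["uv"]));print(n,q,u,v,round(r["confidence"],2),np.round(W[v,u],3))
s=arm.get_state();print(s["t"],s["eef_pos"],s["ee_rot"])
E
```

```text
top dish 323 234 0.73 [0.464 0.174 0.066]
top dish_fin 323 232 0.94 [0.464 0.173 0.087]
top glue_stick 308 158 0.95 [0.652 0.205 0.023]
top glue_stick 312 238 0.88 [0.462 0.199 0.027]
top glue_stick 171 320 0.8 [0.284 0.519 0.011]
top eraser 336 227 0.54 [0.488 0.144 0.018]
scene dish 339 244 0.75 [0.494 0.167 0.017]
scene glue_stick 323 248 0.63 [0.442 0.184 0.03 ]
scene eraser 343 248 0.7 [0.481 0.15  0.017]
scene carton 468 267 0.73 [ 0.55  -0.143  0.007]
scene carton 342 244 0.41 [0.495 0.159 0.018]
0.6 [0.1707766  0.65300795 0.22655687] [ 3.14157280e+00  1.35851909e-05 -2.55785660e-01]
```

View pics/top0.png

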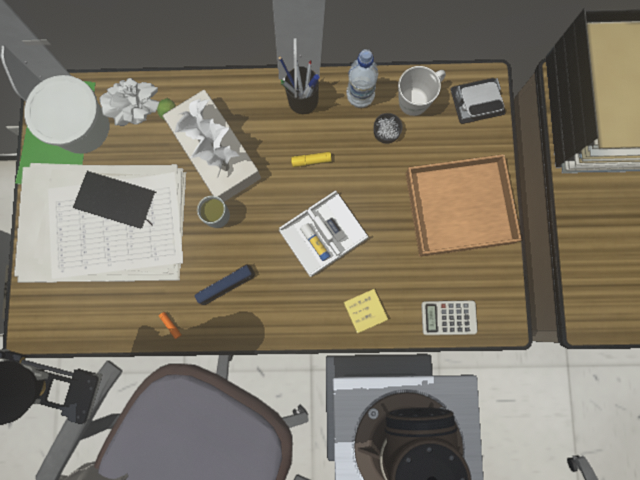

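View pics/scene0.png

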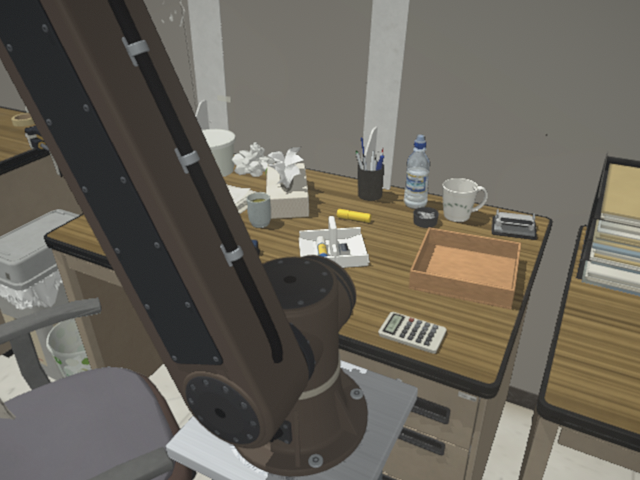

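```bash
python3 - <<'E'
from h import *
z=np.load("top0.npz");W=z["W"];im=z["im"]
c=cv2.resize(im[180:290,270:380],(550,550),interpolation=cv2.INTER_CUBIC);cv2.imwrite("pics/crop.png",c)
roi=np.zeros(im.shape[:2],bool);roi[185:280,272:375]=1
f=roi&(W[...,2]>.075);P=W[f];print("fin",f.sum(),P.mean(0),P[:,2].max())
def rect(m,n):
    P=W[m][:,:2].astype(np.float32)*1000;(c,s,a)=cv2.minAreaRect(P);print(n,c,s,a,cv2.boxPoints((c,s,a)).round().tolist())
rect(f,"fin")
hsv=cv2.cvtColor(im,cv2.COLOR_BGR2HSV)
w=roi&(hsv[...,1]<50)&(hsv[...,2]>120)&(W[...,2]>.006);w=cv2.morphologyEx(w.astype(np.uint8),cv2.MORPH_OPEN,np.ones((3,3)))>0;rect(w,"dish")
roi[:]=0;roi[145:265,400:530]=1
rect(roi&(W[...,2]>.035),"carton")
E
```

```text
fin 186 [0.47405982 0.17284491 0.0897183 ] 0.0972436461947824
fin (474.9109191894531, 172.6488494873047) (59.167301177978516, 14.234112739562988) 31.97728729248047 [[446.0, 163.0], [454.0, 151.0], [504.0, 182.0], [496.0, 194.0]]
dish (474.0923156738281, 171.77880859375) (127.61436462402344, 161.7859344482422) 33.147769927978516 [[376.0, 205.0], [465.0, 69.0], [572.0, 139.0], [483.0, 274.0]]
carton (531.7904052734375, -142.92860412597656) (201.84671020507812, 222.6148681640625) 6.633749485015869 [[419.0, -44.0], [444.0, -265.0], [645.0, -242.0], [619.0, -21.0]]
```

View pics/crop.png

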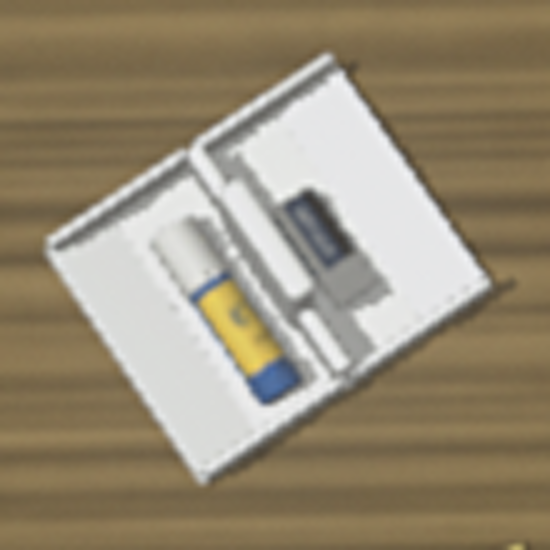

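Candidates: (310,158) is an all-yellow stick on the desk, (170,325) is an orange stick and (312,238) has a white cap with a yellow and blue body. The crop shows the last one, with the white cap, in the left section, so that is the glue stick. The eraser is in the right section, and the carton is to the right. I'm moving above the fin.

```bash
python3 -m jog '[[[200,190,20,0,0,1.1,60],[415,389,50,0,0,2.318,40],[415,389,50,0,0,2.318,40],[415,389,50,0,0,2.318,40],[415,389,70,0,0,2.318,40],[415,389,70,0,0,2.318,40],[415,389,70,0,0,2.318,40],[415,389,70,0,0,2.318,40],[415,389,70,0,0,2.318,40],[415,389,70,0,0,2.318,40],[415,389,70,0,0,2.318,40],[415,389,70,0,0,2.318,40],[415,389,70,0,0,2.318,40],[415,389,70,0,0,2.318,40],[415,389,70,0,0,2.318,40],[415,389,70,0,0,2.318,40]]]' 25; python3 - <<'E'
from h import *
s=arm.get_state();print(s["q"],s["eef_pos"],s["ee_rot"],s["width"])
R=Ro.from_euler("xyz",s["ee_rot"]).as_matrix()
print(R.T@(np.array([.4745,.1722,.051])-s["eef_pos"])*1000)
E
```

```text
t: 2.6
eef_pos: [0.4739, 0.1717, 0.1566]
ee_rot: [3.142, 0.0, -2.573]
force: [0.1, 0.5, -0.7]
width: 0.0399
gripper_force: 0.0
[ 7.38036465e-01  1.37189275e-01 -4.58421927e-01 -8.28245319e-06
 -9.75014124e-01 -1.74001269e+00] [0.47387156 0.17172513 0.15661877] [ 3.14155710e+00  1.67403591e-04 -2.57277721e+00] 0.039940093166311176
[-7.67587007e-01  5.78462057e-02  1.05618902e+02]
```

```bash
python3 -m jog '[[[0,0,50,0,0,0,40],[0,0,85,0,0,0,40],[0,0,105,0,0,0,40],[0,0,105,0,0,0,40],[0,0,105,0,0,0,10],[0,0,105,0,0,0,10],[0,0,105,0,0,0,10],[0,0,105,0,0,0,10],[0,0,105,0,0,0,10],[0,0,105,0,0,0,10],[0,0,100,0,0,0,10],[0,0,90,0,0,0,10],[0,0,75,0,0,0,10],[0,0,60,0,0,0,10],[0,0,45,0,0,0,10],[0,0,30,0,0,0,10],[0,0,25,0,0,0,10],[0,0,25,0,0,0,10]]]' 40; python3 - <<'E'
from h import *
im,d=grab_frame("scene");cv2.imwrite("pics/s1.png",cv2.resize(im[150:350,220:540],(800,500)))
s=arm.get_state();print(s["t"],s["eef_pos"],s["ee_rot"],s["width"],s["gripper_force"])
E
```

```text
t: 4.85
eef_pos: [0.4739, 0.1717, 0.1318]
ee_rot: [3.141, 0.001, -2.574]
force: [0.2, 0.5, -3.4]
width: 0.014
gripper_force: 40.0
4.9 [0.47363331 0.17159033 0.13135136] [ 3.14141966e+00 -2.97421829e-04 -2.57392392e+00] 0.013725298295415855 39.99918222427368
```

View pics/s1.png

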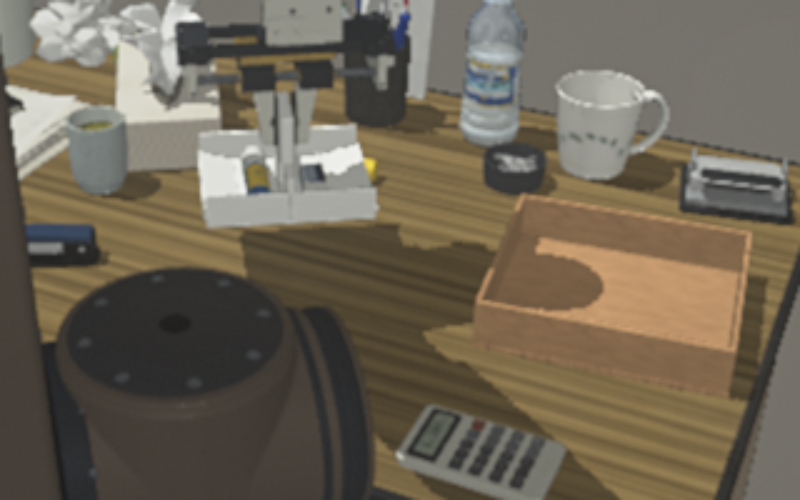

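```bash
python3 -m jog '[[[2,-4,0,0,0,0,10],[5,-13,0,0,0,0.01,10],[13,-29,0,0,0,0.03,10],[21,-50,0,0,0,0.05,10],[32,-75,0,0,0,0.08,10],[43,-100,0,0,0,0.11,10],[54,-125,0,0,0,0.14,10],[64,-150,0,0,0,0.16,10],[75,-176,0,0,0,0.19,10],[86,-201,0,0,0,0.22,10],[97,-226,0,0,0,0.24,10],[107,-251,0,0,0,0.27,10],[118,-276,0,0,0,0.30,10],[129,-301,0,0,0,0.33,10],[140,-326,0,0,0,0.35,10],[150,-351,0,0,0,0.38,10],[161,-376,0,0,0,0.41,10],[170,-397,0,0,0,0.43,10],[175,-410,0,0,0,0.45,10],[179,-418,0,0,0,0.452,10]]]'; python3 - <<'E'
from h import *
im,d=grab_frame("scene");cv2.imwrite("pics/s2.png",cv2.resize(im[150:350,300:620],(800,500)))
s=arm.get_state();print(s["q"],s["eef_pos"],s["ee_rot"],s["width"],s["gripper_force"],s["force"])
# rows: dish tipped by a about tool x, lower edge E fixed; tool frame, mm. edge from TCP: glue side
R0=Ro.from_euler("xyz",s["ee_rot"]).as_matrix()
print("tool y world",R0[:,1],"x",R0[:,0])
g=np.array([-.115,.993,0]);sg=np.sign(R0[:,1]@g)
e=np.array([0,sg*80,51-13.])
for a in range(0,51,5):
    r=Ro.from_rotvec([sg*np.radians(a),0,0])
    print(a,np.round(e-r.apply(e)),round(sg*np.radians(a),3),(R0@r.apply(e))[2].round())
E
```

```text
t: 7.4
eef_pos: [0.5473, -0.278, 0.1313]
ee_rot: [3.141, -0.001, -3.027]
force: [-0.0, 0.6, -3.1]
width: 0.0139
gripper_force: 40.0
[-1.52821007e-01  3.35538349e-01 -2.53397852e-01  2.26200157e-04
 -9.82255789e-01 -1.30329728e+00] [ 0.54745826 -0.2784542   0.13132677] [-3.14151584e+00 -4.31319509e-04 -3.02678902e+00] 0.01391793573678288 39.999513030052185 [ 0.58407568 -0.72632184 -3.73872182]
tool y world [-1.14551646e-01  9.93417291e-01 -7.68182464e-05] x [-9.93417206e-01 -1.14551603e-01  4.31319495e-04]
0 [0. 0. 0.] 0.0 -38.0
5 [ 0.  4. -7.] 0.087 -45.0
10 [  0.   8. -13.] 0.175 -51.0
15 [  0.  13. -19.] 0.262 -57.0
20 [  0.  18. -25.] 0.349 -63.0
25 [  0.  24. -30.] 0.436 -68.0
30 [  0.  30. -35.] 0.524 -73.0
35 [  0.  36. -39.] 0.611 -77.0
40 [  0.  43. -43.] 0.698 -81.0
45 [  0.  50. -45.] 0.785 -83.0
50 [  0.  58. -48.] 0.873 -86.0
```

View pics/s2.png

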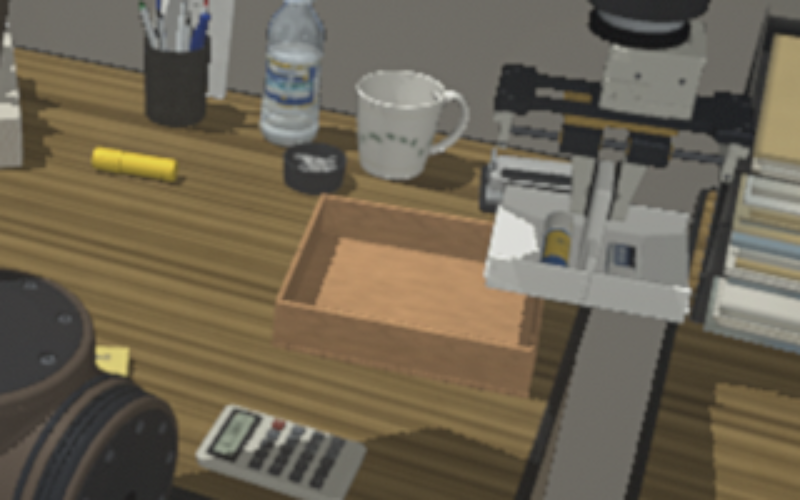

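```bash
python3 -m jog '[[[0,2,-3,0.04,0,0,10],[0,6,-8,0.12,0,0,10],[0,10,-13,0.21,0,0,10],[0,15,-16,0.30,0,0,10],[0,20,-18,0.38,0,0,10],[0,25,-22,0.46,0,0,10],[0,30,-26,0.524,0,0,10],[0,36,-30,0.611,0,0,10],[0,43,-33,0.698,0,0,10],[0,50,-35,0.785,0,0,10],[0,50,-35,0.785,0,0,10],[0,50,-35,0.785,0,0,10],[0,50,-35,0.785,0,0,10],[0,50,-35,0.785,0,0,10],[0,50,-35,0.785,0,0,10]]]'; python3 - <<'E'
from h import *
im,d=grab_frame("scene");cv2.imwrite("pics/s3.png",cv2.resize(im[150:350,300:620],(800,500)))
s=arm.get_state();print(s["q"],s["eef_pos"],s["ee_rot"],s["force"])
E
```

```text
t: 9.32
eef_pos: [0.542, -0.2276, 0.1668]
ee_rot: [-2.357, 0.001, -3.026]
force: [0.1, 0.6, -3.5]
width: 0.0138
gripper_force: 40.0
[ 0.25941407  0.25759149 -0.86742528  1.05516261 -0.93378944 -2.5825893 ] [ 0.54195033 -0.22755647  0.16671032] [-2.35685055e+00  4.01072569e-04 -3.02627833e+00] [-0.09452397 -0.53023316 -2.86809874]
```

View pics/s3.png

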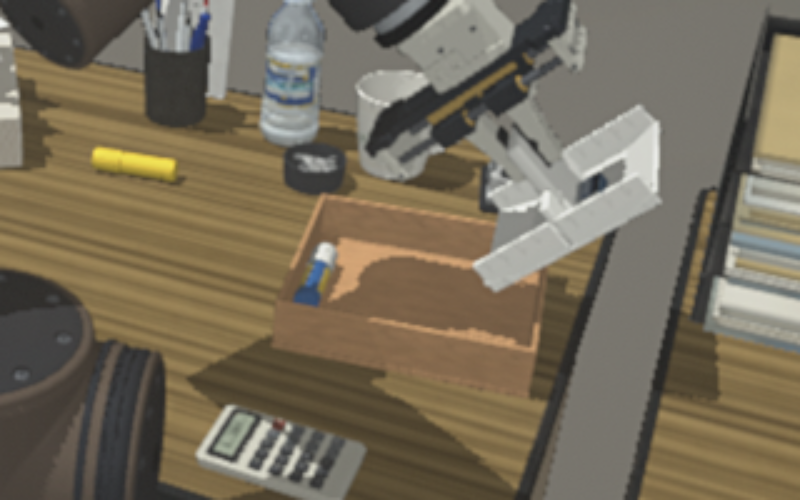

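The glue stick lies in the carton at crop (318,275), and the eraser is still in the upper section at (590,185). Levelling the dish now.

```bash
python3 -m jog '[[[0,-1,2,-0.04,0,0,10],[0,-3,8,-0.12,0,0,10],[0,-5,14,-0.21,0,0,10],[0,-7,20,-0.30,0,0,10],[0,-9,27,-0.39,0,0,10],[0,-11,33,-0.48,0,0,10],[0,-13,38,-0.57,0,0,10],[0,-15,43,-0.65,0,0,10],[0,-17,49,-0.73,0,0,10],[0,-18,53,-0.77,0,0,10],[0,-18,53,-0.785,0,0,10],[0,-18,53,-0.785,0,0,10]]]'; python3 - <<'E'
from h import *
s=arm.get_state()
R=Ro.from_euler("xyz",s["ee_rot"]).as_matrix()
print(s["q"],s["ee_rot"],R.T@(np.array([.50,.10,s["eef_pos"][2]])-s["eef_pos"])*1000,s["force"])
E
```

```text
t: 10.88
eef_pos: [0.5474, -0.2773, 0.1416]
ee_rot: [-3.141, -0.001, -3.026]
force: [0.9, 0.0, -2.8]
width: 0.014
gripper_force: 40.0
[-1.50792636e-01  3.25215084e-01 -2.42604485e-01  4.90130493e-04
 -1.00376806e+00 -1.30505056e+00] [-3.14140177e+00 -8.72097037e-04 -3.02637618e+00] [ 3.67777437e+00  3.80274348e+02 -6.93792788e-02] [ 0.91803121  0.00658442 -2.79441317]
```

```bash
python3 -m jog '[[[0,4,0,0,0,0,10],[0,13,0,0,0,0,10],[0,28,0,0,0,0,10],[0,48,0,0,0,0,10],[1,71,0,0,0,0,10],[1,94,0,0,0,0,10],[1,117,0,0,0,0,10],[1,140,0,0,0,0,10],[2,163,0,0,0,0,10],[2,186,0,0,0,0,10],[2,209,0,0,0,0,10],[2,232,0,0,0,0,10],[3,255,0,0,0,0,10],[3,278,0,0,0,0,10],[3,301,0,0,0,0,10],[3,324,0,0,0,0,10],[4,346,0,0,0,0,10],[4,364,0,0,0,0,10],[4,375,0,0,0,0,10],[4,380,0,0,0,0,10]]]'; python3 - <<'E'
from h import *
im,d=grab_frame("top");cv2.imwrite("pics/t2.png",cv2.resize(im[100:350,240:560],(768,600)))
s=arm.get_state();print(s["eef_pos"],s["ee_rot"])
E
```

```text
t: 13.38
eef_pos: [0.4997, 0.1005, 0.1419]
ee_rot: [3.142, 0.0, -3.025]
force: [0.3, -0.5, -3.2]
width: 0.0135
gripper_force: 40.0
[0.4998228  0.10052061 0.14181148] [ 3.14150249e+00  1.12921886e-04 -3.02530458e+00]
```

View pics/t2.png

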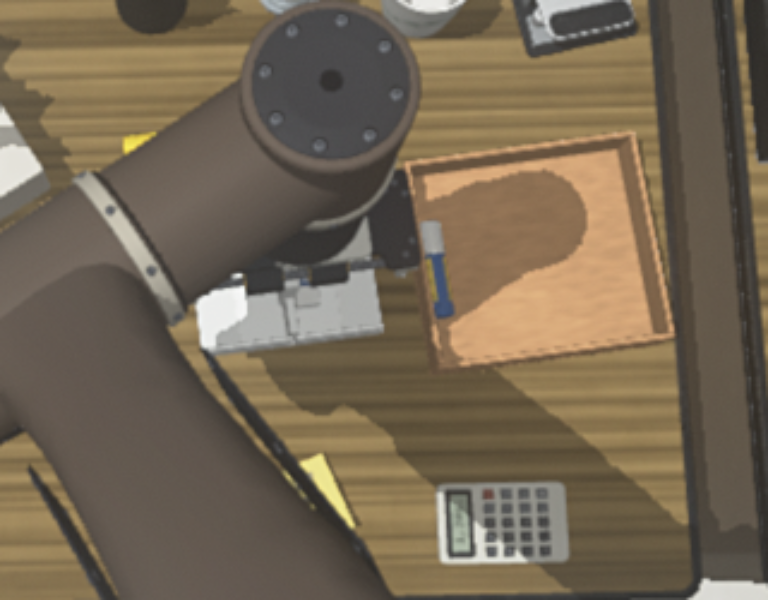

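Glue stick in the carton at crop (437,270), and the desk below the dish is clear. Lowering the dish and releasing it.

```bash
python3 -m jog '[[[0,0,8,0,0,0,10],[0,0,25,0,0,0,10],[0,0,45,0,0,0,10],[0,0,65,0,0,0,10],[0,0,78,0,0,0,10],[0,0,84,0,0,0,10],[0,0,87,0,0,0,10],[0,0,89,0,0,0,10],[0,0,89.5,0,0,0,10],[0,0,89.5,0,0,0,10],[0,0,89.5,0,0,0,10]]]'
```

```text
t: 14.8
eef_pos: [0.5, 0.0999, 0.0526]
ee_rot: [3.141, 0.0, -3.026]
force: [0.1, -0.0, -2.3]
width: 0.0137
gripper_force: 40.0
```

```bash
python3 -m jog '[[[0,0,0.6,0,0,0,10],[0,0,1.2,0,0,0,10],[0,0,1.2,0,0,0,10],[0,0,1.2,0,0,0,10]]]'; python3 -m jog '[[[0,0,0,0,0,0,38],[0,0,0,0,0,0,38],[0,0,0,0,0,0,38],[0,0,0,0,0,0,38],[0,0,-20,0,0,0,38],[0,0,-60,0,0,0,38],[0,0,-110,0,0,0,38],[0,0,-150,0,0,0,38],[0,100,-180,0,0,0,38],[0,160,-180,0,0,0,38],[0,220,-180,0,0,0,38],[0,280,-180,0,0,0,38],[0,280,-180,0,0,0,38],[0,280,-180,0,0,0,38]]]'; python3 - <<'E'
from h import *
im,d=grab_frame("top");cv2.imwrite("pics/t3.png",cv2.resize(im[100:350,240:560],(768,600)))
W=cloud("top",d);np.save("W3.npy",W)
for r in spot_in("dish","top"):print(r["uv"],r["confidence"])
E
```

```text
t: 15.3
eef_pos: [0.5, 0.0999, 0.0525]
ee_rot: [3.141, 0.001, -3.025]
force: [-7.5, 0.9, 12.1]
width: 0.0136
gripper_force: 40.0
t: 17.05
eef_pos: [0.4669, 0.38, 0.2302]
ee_rot: [-3.141, -0.001, -3.023]
force: [-0.0, -0.7, 0.6]
width: 0.0381
gripper_force: 0.0
[351.0, 221.7] 0.6
```

View pics/t3.png

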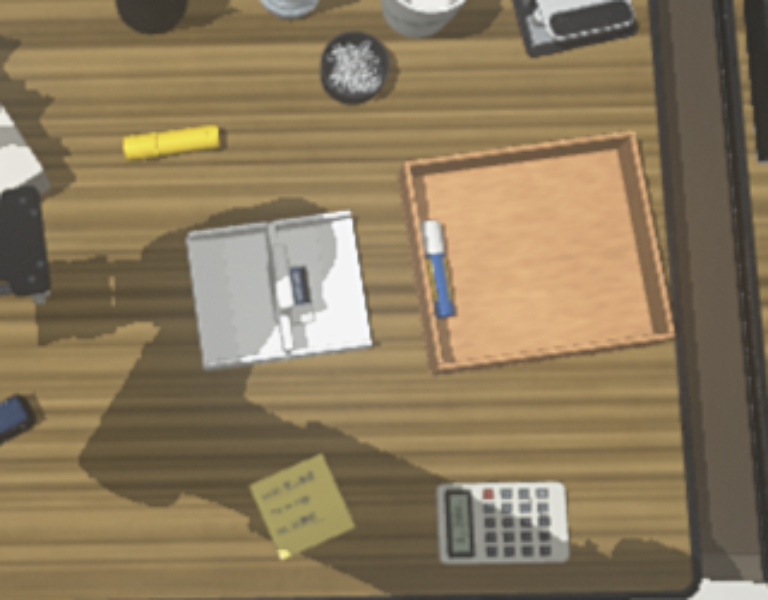

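The dish is upright beside the carton at crop (280,290) with the eraser in it at (300,285). The glue stick is in the carton at (437,270), and the arm is clear.

```bash
python3 -c "
from station import arm
print(arm.job_done())"
```

```text
the job is handed in; nothing more can be done
None
```

The job is done and handed in at about 17 s: the glue stick was tipped untouched into the carton, and the dish stands upright on the desk beside it with the eraser still inside.

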